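# Lock the bayonet cap on the filter housing

### The arm

A 6-joint arm with a two-finger parallel gripper is mounted at the origin on a cart in front of the work surface, level with it; the furniture and walls round the work are solid. World frame = base frame: x ahead of the robot, y to its left, z up, the work surface at z = 0. Lengths are in m, angles in rad, forces in N, time in s.
With the tool pointing down it reaches from about 0.15 to 0.775 m from the base axis. Payload 6.1 kg.
Tool frame: the origin (TCP) lies at the very end of the fingers, on their centre line; the grasp point (between the pads) lies 19 mm behind it; z points along the fingers, y is the line along which they close (so a half turn about z gives the same grasp; the last joint's range is limited). The gripper opens to 85 mm and grips with 20 to 120 N. Pads are 22 mm wide; open, the fingers measure 114 mm over their backs; the gripper's body (76 mm by 85 mm) begins 54 mm behind the grasp point. The pads swing forward as they close: fully open they stand 13 mm farther back than shut.
Start: joints at [1.113, 0.126, -0.04, 1.405, 0, 1.571], TCP at [0.232, 0.471, 0.231] pointing down, gripper open.
Joint ranges: [-2.72, 2.72], [-0.95, 1.95], [-1.27, 1.35], [-1.78, 2.02], [-1.46, 1.47], [-3.14, 3.14]. Speed limits (rad/s): [2.39, 2.39, 3.01, 3.14, 3.14, 3.14].

### API

Orientations are given as a rotation vector (axis times angle).
In Python, from plant import sensors, capture, camera_model, manip, models gives the robot as it stands. The module is installed in compiled form; this text tells all that it offers.
- The arm moves only by the shell command python3 -m handwheel 'ROWS' [FORCE]. ROWS is JSON, a list of rows, each a list of 7 numbers: the turn, a rotation vector about the world's x, y, z in rad, then the shift along the world's x, y, z in mm, then the closure in counts, from 0 (fully open) to 255 (shut). In form: [[ax, ay, az, tx, ty, tz, hand], ...]. A call has 1 to 10 rows; each row is the pose to reach, as a shift and turn from the pose commanded when the call began; what a row does not reach only later rows make up. A row lasts 1/10 s, in which the tool goes at most 50 mm and 8.59 degrees, less where a joint would pass 70% of its speed; a pose out of reach is approached as far as the arm can. A call with a gripper value outside its range is refused whole. The fingers move at their own pace and stop on an object; FORCE is the grip in N (left out, the last holds). Time passes only in rows, so rows that repeat a pose let the fingers close. It gives the time, the measured TCP pose, the force, the opening and the grip force at its end, in the units of the state.
- sensors.read_state(): the state, without advancing time (a new reading comes with each control period).
- capture(name): name is "scene" or "top"; returns the picture (420x560x3 uint8, red, green, blue); there is no depth.
- camera_model(name): a dict with "fx", "fy", "cx", "cy" (pixels), "world_to_cam" (4x4, takes a point from world to camera coordinates). Camera axes: x right, y down, z forward; pixel columns grow to the right and rows downward; lengths in m; the calibration is good to about 2 mm. A picture is of the moment at which its call begins. camera_model takes no time and is no camera call.
- manip.sign_off(): hands the job in; it is judged then, once.
Trained networks look in the newest picture that a camera, given by its name, has taken for a name from the list of things; names that differ only in an ending like _2 or _b are one class to them, and where a whole thing is asked for, a point or a joint stands for the part that bears it (a point fixed in the world has none). Each returns a list of dicts, best first, with "p" (0 to 1); they miss things now and then, are a little off and sometimes report something else, mostly with a low value. They report only what shows in the picture. A call takes as long as a camera call. They do not tell look-alikes from the thing itself.
- models.find_in(camera, target): "xy" ([column, row] in pixels, amid what is visible of it).
- models.outline_of(camera, target): "mask" (420x560 bool, what is visible of it) and "xy" ([column, row] in pixels, amid what is visible of it).
The state is a dict: "time_s": time; "joint_positions": joint angles; "qd": joint speeds; "tau": joint torques, N m; "position": TCP position; "tcp_rot": TCP orientation; "contact_force": force on the tool from outside, world axes, zero at the start; "torque": the same for the moment, N m; "grip_width": opening from 0.0 (shut) to 1.0 (fully open); "grip_force": force on a finger pad.
Only numpy, scipy, OpenCV 4.12 (cv2) and the standard library are available. Lean on these libraries where they do the work, as an engineer would, in place of code of your own. Each camera call takes 0.05 s, during which the arm holds its last target. There are 200 camera calls.

### The job

Close the filter housing: set the loose cap into its mouth with its two lugs in the gaps, push it down gently against the spring, give it a quarter turn clockwise (seen from above) until it stops, and let it spring up into its lock. Never force it, and leave the other things on the bench where they are.

Things in the scene. Friction and masses are not known exactly. Their poses are not given: they have to be found in the camera images.
- housing: Round metal filter housing fixed to the bench, 60 mm high, 96 mm across, on a 120 mm round foot 8 mm thick; a short hose nozzle sticks out along its +x. Origin: centre of its underside, z up. The cap and the housing must never press on each other with more than 60 N.
- mouth (a point): Centre of the mouth, at the collar's top face 60 mm up; axes as the housing's. 59 mm bore; two opposite entry gaps for the lugs, each 22 deg wide (3 deg to spare each side of a lug). They lie about along the housing's +x and -x, but the collar is clamped up to 29 deg (0.5 rad) off either way, unreported: find them by feel or eye. Lugs resting on the collar: cap underside 52 mm above the bench.
- seat_top (a point): Top of the spring seat in the bore as it stands free, 48 mm above the bench; on the axis. The cap's underside meets it here once the lugs are 4 mm into the gaps. It pushes up with 3 N at first, 0.7 N per mm more, and bottoms 11 mm lower (37 mm, 11 N). To turn under the ledge the cap's underside must be below 40 mm. Anticlockwise turning is blocked there within 4 deg.
- lock_height (a point): Height of the cap's underside when locked, 44 mm above the bench, on the axis. From each gap a groove runs clockwise (from above) under the ledge. 80 deg from the gap's middle begins an upward pocket 4 mm deep, and a hard stop halts the lug at 84 deg (1.47 rad). Let go there, the cap springs up into the pockets. The turn takes about 0.1 N m; a steep rise past 0.25 N m means a stop.
- cap_mid (a point): Centre of the loose cap, on its axis, half-way up its 60 mm (30 mm above its underside); x along grip bar and lugs, z up; half a turn makes no difference. About 160 g. 55 mm round boss up to 24 mm (foot tapered to 46 mm over the lowest 6 mm), 62 mm disc from 24 to 30 mm. Two lugs along +x and -x reach 35 mm from the axis, 16 deg wide, 8 to 13 mm above the underside.
- cap_bar (a point): Centre of the cap's black grip bar, on the axis 45 mm above the cap's underside; axes as cap_mid. The bar is 52 mm long (x), 14 mm thick (y), and stands from 30 to 60 mm above the underside, on the 62 mm disc.
- timer: bench timer, 66x66x22 mm, origin under its centre; a bystander
- lab_tape: roll of lab tape lying flat, 104 mm across, 25 mm high, origin under its centre; a bystander
- filter_cup_left: clear filter cup with a collar, 70 mm across, 106 mm high, origin underneath; a bystander
- filter_cup_right: clear filter cup with a collar, 70 mm across, 106 mm high, origin underneath; a bystander
- sample_bottle: white sample bottle with a screw cap, 53 mm across, 118 mm high, origin underneath; a bystander
Not all that is in view belongs to the job. Leave any blue or yellow look-alike of the part that bears cap_mid alone.

How it is judged:
By the outcome, as a careful person would: the job done as asked, in the order asked, and still so for the second after the job is handed in, with the robot touching nothing.
It also fails if it takes over 72 s, if anything falls off the work surface, if the arm or the gripper's body presses on something with over 40 N, if the wrist force passes 120 N, or if a joint passes its speed limit or range.

## Working session

There is one attempt and no reset: what is moved stays moved. The work goes in short steps, Python scripts to look and compute and a shell command to move; the robot and the scene stay as the last step left them, time stands still between calls to the robot, and variables do not carry over. Pictures are saved under pics/ and viewed, at most 10 in all, crops included, and the job is handed in when it is done.

```bash
mkdir -p pics; cat > h.py <<'E'
import numpy as np,cv2
from plant import sensors,capture,camera_model,manip,models
def ray(cam,uv):
    m=camera_model(cam);T=np.array(m["world_to_cam"]);R=T[:3,:3];t=T[:3,3]
    d=R.T@np.array([(uv[0]-m["cx"])/m["fx"],(uv[1]-m["cy"])/m["fy"],1.]);return -R.T@t,d
def atz(cam,uv,z):
    c,d=ray(cam,uv);return c+d*(z-c[2])/d[2]
def proj(cam,p):
    m=camera_model(cam);T=np.array(m["world_to_cam"]);q=T[:3,:3]@np.array(p)+T[:3,3]
    return np.array([m["fx"]*q[0]/q[2]+m["cx"],m["fy"]*q[1]/q[2]+m["cy"]])
def tri(a,ua,b,ub):
    c1,d1=ray(a,ua);c2,d2=ray(b,ub);A=np.stack([d1,-d2],1)
    s=np.linalg.lstsq(A,c2-c1,rcond=None)[0];p,q=c1+s[0]*d1,c2+s[1]*d2
    return (p+q)/2,np.linalg.norm(p-q)
E
python3 - <<'E'
from h import *
ims=[capture(c) for c in("scene","top")]
for c,im in zip(("scene","top"),ims):
    cv2.imwrite(f"pics/{c}0.png",im[:,:,::-1])
    print(c,ray(c,(280,210)))
    for t in("housing","cap_mid","cap_bar","mouth"):
        try: print(t,[(np.round(d["xy"]),round(d["p"],2)) for d in models.find_in(c,t)][:5])
        except Exception as e: print(t,e)
s=sensors.read_state();print(s)
E
```

```text
scene (array([ 0.04564172, -0.81715512,  0.74373348]), array([ 0.40861837,  0.71826507, -0.56343924]))
housing [(array([258., 197.]), 0.95), (array([309., 182.]), 0.2)]
cap_mid [(array([309., 254.]), 0.97), (array([267., 272.]), 0.88)]
cap_bar [(array([309., 254.]), 0.78), (array([267., 272.]), 0.7)]
mouth [(array([258., 198.]), 0.95), (array([309., 181.]), 0.54), (array([201., 173.]), 0.25)]
top (array([0.49698335, 0.07372879, 0.98532356]), array([ 0.05824885, -0.0184705 , -0.99821026]))
housing [(array([219., 220.]), 0.95), (array([364., 142.]), 0.39)]
cap_mid [(array([398., 230.]), 0.84), (array([353., 274.]), 0.84), (array([352., 222.]), 0.78), (array([301., 135.]), 0.45)]
cap_bar [(array([354., 222.]), 0.79), (array([401., 233.]), 0.58), (array([357., 275.]), 0.57)]
mouth [(array([220., 220.]), 0.83)]
{'time_s': 0.5, 'joint_positions': array([ 1.11300536e+00,  1.25826518e-01, -3.96299140e-02,  1.40540160e+00,
       -2.43116154e-05,  1.57078268e+00]), 'qd': array([ 9.01067769e-05, -2.47776872e-03,  1.34766345e-04,  1.05317309e-03,
        1.66882301e-03, -4.43596560e-04]), 'tau': array([-1.26882956e-04, -4.35293055e+01,  3.52822530e+01,  2.21119582e-03,
        7.23635867e-05,  2.24138020e-06]), 'position': array([0.23202729, 0.47091345, 0.23126689]), 'tcp_rot': array([ 7.12810437e-01,  3.05964784e+00, -1.03064302e-04]), 'contact_force': array([-0.67620654,  0.93598895, -0.53141927]), 'torque': array([ 0.02956346, -0.00598006, -0.02532859]), 'grip_force': 0.0, 'grip_width': 1.0004243989167854}
```

View pics/scene0.png

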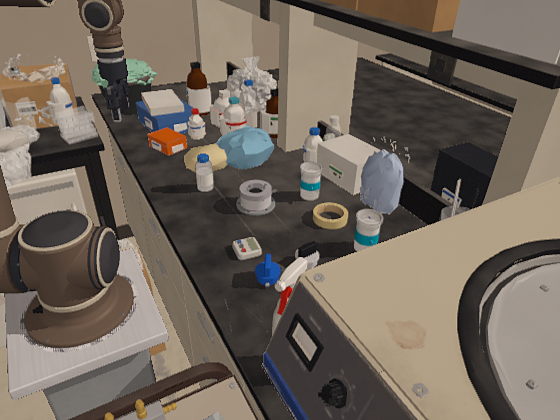

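View pics/top0.png

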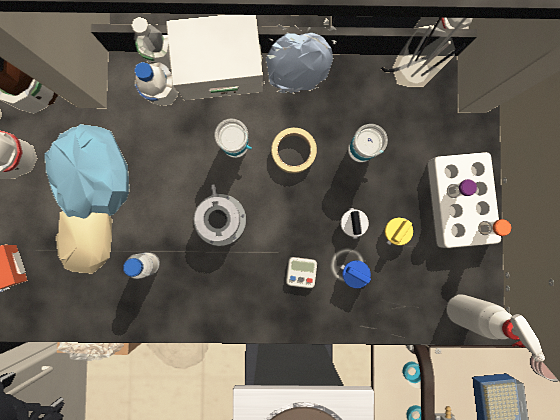

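Top view: three cap-like things. There is a white cap with a black bar at (354,222), a yellow one at (400,231) and a blue one at (357,275). The task's cap has a black grip bar, so (354,222) fits and the blue and yellow ones are the look-alikes. The housing is at (219,220), with its nozzle pointing up in the image. In the scene view, the cap at (309,250) is partly hidden by a spray bottle. Next I confirm with an enlarged crop.

```bash
python3 - <<'E'
from h import *
t=cv2.imread("pics/top0.png");s=cv2.imread("pics/scene0.png")
def z(im,u,v,w,h,W,H): return cv2.resize(im[v-h//2:v+h//2,u-w//2:u+w//2],(W,H),interpolation=cv2.INTER_CUBIC)
a=np.vstack([np.hstack([z(t,219,218,66,50,396,300),z(t,356,225,66,50,396,300)]),np.hstack([z(s,257,197,66,50,396,300),z(s,305,255,66,50,396,300)])])
cv2.imwrite("pics/crop1.png",a)
im=capture("top");sc=capture("scene")
for c in("top","scene"):
  for n in("housing","cap_mid"):
    for d in models.outline_of(c,n)[:3]:
        m=d["mask"].astype(np.uint8);ys,xs=np.nonzero(m);print(c,n,round(d["p"],2),d["xy"],m.sum(),xs.min(),xs.max(),ys.min(),ys.max())
# black bar in top
g=im.astype(int).max(2);roi=np.zeros_like(g,bool);roi[208:238,338:371]=1
disc=(g>120)&roi;ys,xs=np.nonzero(disc);hull=cv2.convexHull(np.stack([xs,ys],1).astype(np.int32))
mm=np.zeros(g.shape,np.uint8);cv2.fillConvexPoly(mm,hull,1)
bar=(g<70)&(mm>0);ys,xs=np.nonzero(bar);P=np.stack([xs,ys],1).astype(np.float32)
print("hull c",cv2.minEnclosingCircle(hull),"bar",cv2.minAreaRect(P),P.mean(0))
for h in(.03,.06): print(h,atz("top",P.mean(0),h),atz("top",cv2.minEnclosingCircle(hull)[0],h))
b=cv2.boxPoints(cv2.minAreaRect(P));print(np.round([atz("top",q,.06) for q in b],4))
E
```

```text
top housing 0.82 [218.4, 221.0] 2202 194 246 185 245
top cap_mid 0.83 [351.6, 221.1] 602 341 367 208 238
top cap_mid 0.78 [397.9, 229.8] 645 385 412 218 244
top cap_mid 0.67 [353.2, 273.5] 654 341 370 259 287
scene housing 0.85 [255.4, 198.2] 1051 236 275 180 213
scene cap_mid 0.93 [309.7, 253.3] 461 295 318 241 268
scene cap_mid 0.78 [262.1, 272.2] 539 255 279 253 285
hull c ((353.5, 222.5), 14.714038848876953) bar ((356.9410400390625, 221.192138671875), (26.026901245117188, 20.23276138305664), 52.594642639160156) [355.45456 222.40909]
0.03 [ 0.52657738 -0.1134982   0.03      ] [ 0.52632949 -0.10910638  0.03      ]
0.06 [ 0.52564804 -0.10761872  0.06      ] [ 0.52540794 -0.10336481  0.06      ]
[[ 0.5371 -0.0762  0.06  ]
 [ 0.5642 -0.1112  0.06  ]
 [ 0.5196 -0.1455  0.06  ]
 [ 0.4926 -0.1105  0.06  ]]
```

View pics/crop1.png

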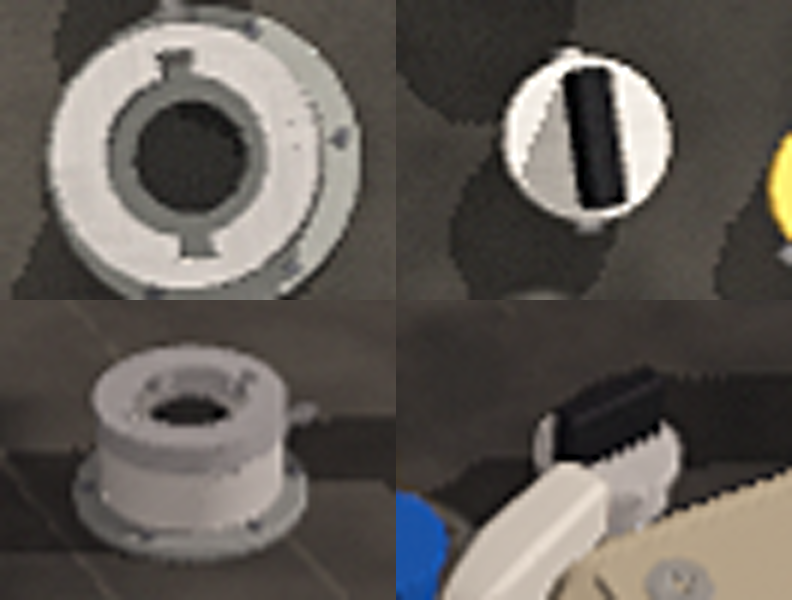

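The crop confirms it: a white disc, a black bar and grey lugs along the bar, at top (356,223). The housing collar is at top about (217,219), with its gaps near crop pixels (176,60) and (197,245), a few degrees off the image vertical. Next, precise fits.

```bash
python3 - <<'E'
from h import *
t=cv2.cvtColor(cv2.imread("pics/top0.png"),cv2.COLOR_BGR2GRAY)
s=cv2.cvtColor(cv2.imread("pics/scene0.png"),cv2.COLOR_BGR2GRAY)
p,e=tri("top",(356.1-.4,222.7-.4),"scene",(307.3,245.4));print("bar top tri",p,e)
p,e=tri("top",(216.7,218.8),"scene",(255.4,187.6));print("mouth tri",p,e)
# rectified views: X=+x up, left=+y, 0.5 mm/px, plane z
def rect(cam,g,x,y,z,r=.06,n=241):
    a=np.linspace(-r,r,n);gx,gy=np.meshgrid(x-a,y-a,indexing="ij")
    uv=np.array([proj(cam,(i,j,z)) for i,j in zip(gx.ravel(),gy.ravel())]).reshape(n,n,2).astype(np.float32)
    return cv2.remap(g,uv[...,0],uv[...,1],cv2.INTER_CUBIC)
hx,hy,_=atz("top",(216.7,218.8),.06);print("h",hx,hy)
H=rect("top",t,hx,hy,.06)
cx,cy,_=atz("top",(355.7,222.3),.06);print("c",cx,cy)
C6=rect("top",t,cx,cy,.06);C3=rect("top",t,cx,cy,.03)
HS=rect("scene",s,hx,hy,.06)
CS=rect("scene",s,cx,cy,.06)
cv2.imwrite("pics/rect.png",np.vstack([np.hstack([H,C6,C3]),np.hstack([HS,CS,CS])]))
# collar
def circ(im,thr,x,y):
    m=(cv2.GaussianBlur(im,(3,3),0)>thr).astype(np.uint8)
    cs=max(cv2.findContours(m,cv2.RETR_EXTERNAL,cv2.CHAIN_APPROX_NONE)[0],key=cv2.contourArea)
    e=cv2.fitEllipse(cs);print("ellipse",e,"world",x-(e[0][1]-120)*.0005,y-(e[0][0]-120)*.0005)
circ(H,185,hx,hy);circ(C3,150,cx,cy)
m=(C6<45).astype(np.uint8);n,l,st,ct=cv2.connectedComponentsWithStats(m)
k=l[120,120];P=np.argwhere(l==k)[:,::-1].astype(np.float32);r=cv2.minAreaRect(P);print("bar",r,P.mean(0),len(P))
E
```

```text
bar top tri [ 0.52734227 -0.10957983  0.05667321] 0.0030838193966466745
mouth tri [0.53180587 0.19298391 0.06036568] 0.003052053333459184
h 0.5304574849483157 0.19372151556196035Traceback (most recent call last):
  File "<stdin>", line 12, in <module>
  File "<stdin>", line 9, in rect
  File "h.py", line 9, in proj
    m=camera_model(cam);T=np.array(m["world_to_cam"]);q=T[:3,:3]@np.array(p)+T[:3,3]
ValueError: time passes only in moves, steps and waits
```

```bash
sed -i 's/^def ray/import functools\ncamera_model=functools.lru_cache(None)(camera_model)\ndef ray/' h.py
cat > r.py <<'E'
from h import *
t=cv2.cvtColor(cv2.imread("pics/top0.png"),cv2.COLOR_BGR2GRAY)
s=cv2.cvtColor(cv2.imread("pics/scene0.png"),cv2.COLOR_BGR2GRAY)
def rect(cam,g,x,y,z,r=.06,n=241):
    a=np.linspace(-r,r,n);gx,gy=np.meshgrid(x-a,y-a,indexing="ij")
    uv=proj(cam,None,np.stack([gx.ravel(),gy.ravel(),0*gx.ravel()+z])) if 0 else np.array([proj(cam,(i,j,z)) for i,j in zip(gx.ravel(),gy.ravel())])
    uv=uv.reshape(n,n,2).astype(np.float32)
    return cv2.remap(g,uv[...,0].copy(),uv[...,1].copy(),cv2.INTER_CUBIC)
hx,hy,_=atz("top",(216.7,218.8),.06)
H=rect("top",t,hx,hy,.06)
cx,cy,_=atz("top",(355.7,222.3),.06);print("c",cx,cy)
C6=rect("top",t,cx,cy,.06);C3=rect("top",t,cx,cy,.03)
HS=rect("scene",s,hx,hy,.06)
CS=rect("scene",s,cx,cy,.06)
cv2.imwrite("pics/rect.png",np.vstack([np.hstack([H,C6,C3]),np.hstack([HS,CS,CS])]))
def circ(im,thr,x,y):
    m=(cv2.GaussianBlur(im,(3,3),0)>thr).astype(np.uint8)
    cs=max(cv2.findContours(m,cv2.RETR_EXTERNAL,cv2.CHAIN_APPROX_NONE)[0],key=cv2.contourArea)
    e=cv2.fitEllipse(cs);print("ellipse",e,"world",x-(e[0][1]-120)*.0005,y-(e[0][0]-120)*.0005)
circ(H,185,hx,hy);circ(C3,150,cx,cy)
m=(C6<45).astype(np.uint8);n,l,st,ct=cv2.connectedComponentsWithStats(m)
k=l[120,120];P=np.argwhere(l==k)[:,::-1].astype(np.float32);r=cv2.minAreaRect(P);print("bar",r,P.mean(0),len(P))
E
python3 r.py
```

```text
c 0.5258904277624383 -0.10815338614287565
ellipse ((118.72193908691406, 118.06147766113281), (188.1503448486328, 188.62799072265625), 86.4247055053711) world 0.5314267461177493 0.1943605460185033
ellipse ((126.02076721191406, 118.68034362792969), (121.50845336914062, 124.47504425048828), 150.94834899902344) world 0.5265502559484735 -0.11116376974883267
bar ((118.69869995117188, 120.74018096923828), (100.114013671875, 32.51227569580078), 82.40535736083984) [118.71792 120.84442] 2751
```

View pics/rect.png

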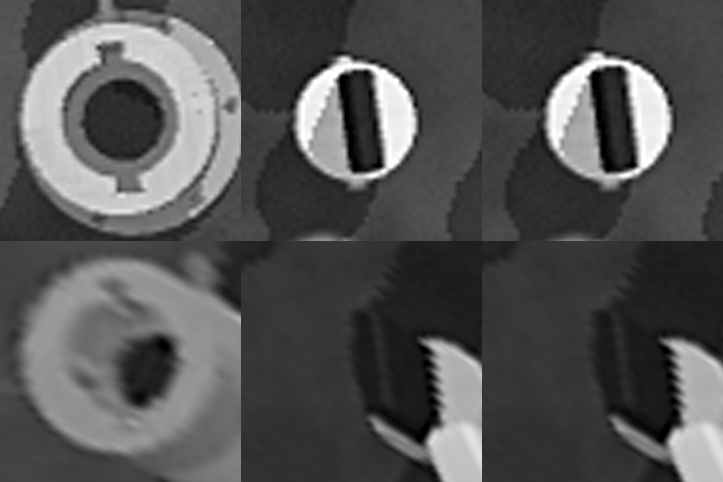

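The bar lies about 7.6° from +x, with the cap at about (0.526, -0.110). The mouth is at about (0.5315, 0.194), with its gaps at about +9°. The tool y axis goes from a yaw of 63.8° to 97.6°.

```bash
python3 -m handwheel '[[0,0,0.59,294,-581,0,135],[0,0,0.59,294,-581,0,135],[0,0,0.59,294,-581,0,135],[0,0,0.59,294,-581,0,135],[0,0,0.59,294,-581,0,135],[0,0,0.59,294,-581,0,135],[0,0,0.59,294,-581,0,135],[0,0,0.59,294,-581,0,135],[0,0,0.59,294,-581,0,135],[0,0,0.59,294,-581,0,135]]' 25
python3 -m handwheel '[[0,0,0,65,-131,0,135],[0,0,0,65,-131,0,135],[0,0,0,65,-131,0,135],[0,0,0,65,-131,0,135],[0,0,0,65,-131,0,135]]'
cat > st.py <<'E'
from h import *
from scipy.spatial.transform import Rotation as R
s=sensors.read_state();M=R.from_rotvec(s["tcp_rot"]).as_matrix()
print(round(s["time_s"],2),"p",np.round(s["position"]*1000,1),"yawY",np.degrees(np.arctan2(M[1,1],M[0,1])).round(2),"z",M[:,2].round(3),"F",s["contact_force"].round(1),"T",s["torque"].round(3),"w",round(s["grip_width"]*85,1),"g",s["grip_force"],"j",s["joint_positions"].round(2))
E
python3 st.py
python3 - <<'E'
from h import *
exec(open("r.py").read().split("cx,cy")[0].replace("from h import *",""))
ang=np.arange(-180,180,1)
for r in(33,35):
    a=np.radians(ang);x0,y0=.5314,.1944
    uv=np.array([proj("top",(x0+r/1e3*np.cos(q),y0+r/1e3*np.sin(q),.06)) for q in a]).astype(np.float32)
    v=cv2.remap(t,uv[None,:,0].copy(),uv[None,:,1].copy(),cv2.INTER_LINEAR)[0].astype(float)
    d=np.clip(190-v,0,None)
    for lo in(0,180):
        dd=(ang-lo+180)%360-180;k=abs(dd)<40;print(r,lo,(d[k]*dd[k]).sum()/d[k].sum(),dd[k][d[k]>40])
E
```

```text
time_s: 1.8
position: [0.4502, 0.0394, 0.2317]
tcp_rot: [-0.207, 3.134, 0.0]
contact_force: [0.7, 0.9, 0.1]
grip_width: 0.472
grip_force: 0.0
time_s: 2.3
position: [0.5147, -0.0905, 0.2308]
tcp_rot: [0.204, -3.134, -0.001]
contact_force: [-0.2, 0.8, 0.3]
grip_width: 0.472
grip_force: 0.0
2.3 p [514.7 -90.5 230.8] yawY 97.44 z [-0.001  0.    -1.   ] F [-0.2  0.8  0.3] T [0.041 0.04  0.034] w 40.1 g 0.0 j [-0.17  0.12 -0.04  1.41  0.   -0.3 ]
33 0 7.6281661600810535 [-3 -2 -1  0  1  2  3  4  5  6  7  8  9 10 11 12 13 14 15 16 17]
33 180 7.569060773480663 [ 0  1  2  3  4  5  6  7  8  9 10 11 12 13 14 15 16 17 -2 -1]
35 0 6.807674309780065 [-3 -2 -1  0  1  2  3  4  5  6  7  8  9 10 11 12 13 14 15 16]
35 180 7.475362318840579 [ 0  1  2  3  4  5  6  7  8  9 10 11 12 13 14 15 16 17 -2 -1]
```

```bash
python3 -m handwheel '[[0,0,0,0,0,0,135],[0,0,0,0,0,0,135]]' >/dev/null; python3 st.py
```

```text
2.5 p [514.3 -88.4 231.6] yawY 97.67 z [ 0.  0. -1.] F [-0.8 -0.   0.2] T [ 0.009  0.013 -0.029] w 40.4 g 0.0 j [-0.17  0.12 -0.05  1.41  0.   -0.3 ]
```

```bash
python3 -m handwheel '[[0,0,0,12,-21.5,-40,135],[0,0,0,12,-21.5,-80,135],[0,0,0,12,-21.5,-120,135],[0,0,0,12,-21.5,-150,135],[0,0,0,12,-21.5,-170,135],[0,0,0,12,-21.5,-185,135],[0,0,0,12,-21.5,-197,135],[0,0,0,12,-21.5,-197,135]]' >/dev/null; python3 st.py
python3 - <<'E'
from h import *
a=capture("top");b=capture("scene")
z=lambda im,u,v:cv2.resize(im[v-40:v+40,u-50:u+50],(400,320),interpolation=cv2.INTER_CUBIC)
cv2.imwrite("pics/g1.png",np.hstack([z(a,356,223),z(b,309,250)])[:,:,::-1])
E
```

```text
3.3 p [ 525.6 -109.9   33.1] yawY 97.66 z [-0.002  0.    -1.   ] F [-0.8 -0.3 -0.4] T [ 0.031  0.043 -0.02 ] w 40.0 g 0.0 j [-0.21  0.22 -0.36  0.98  0.   -0.34]
```

View pics/g1.png

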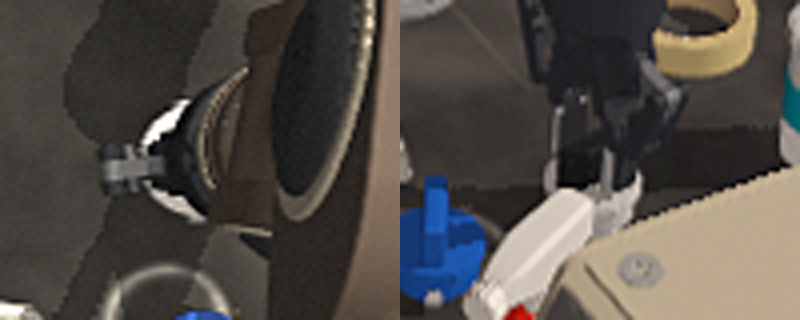

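The fingers straddle the black bar, one on each side of it. In the right panel the left finger is at (570,130) and the right at (605,160), with nothing touching. Closing.

```bash
python3 -m handwheel '[[0,0,0,0,0,0,255],[0,0,0,0,0,0,255],[0,0,0,0,0,0,255],[0,0,0,0,0,0,255],[0,0,0,0,0,0,255],[0,0,0,0,0,0,255],[0,0,0,0,0,0,255],[0,0,0,0,0,0,255]]' 40 >/dev/null; python3 st.py; python3 -m handwheel '[[0,0,0,0,0,10,255],[0,0,0,0,0,30,255],[0,0,0,0,0,60,255],[0,0,0,0,0,90,255],[0,0,0,0,0,100,255],[0,0,0,0,0,100,255],[0,0,0,0,0,100,255]]' >/dev/null; python3 st.py
python3 - <<'E'
from h import *
a=capture("top");b=capture("scene")
z=lambda im,u,v:cv2.resize(im[v-40:v+40,u-50:u+50],(400,320),interpolation=cv2.INTER_CUBIC)
cv2.imwrite("pics/g2.png",np.hstack([z(a,356,223),z(b,309,220)])[:,:,::-1])
E
```

```text
4.2 p [ 527.5 -111.2   35.5] yawY 97.57 z [ 0.002 -0.    -1.   ] F [-0.4  0.1  5.6] T [0.066 0.105 0.063] w 13.1 g 40.3624963760376 j [-0.21  0.22 -0.36  0.98  0.   -0.34]
4.9 p [ 526.1 -110.9  133.1] yawY 97.57 z [-0.001  0.    -1.   ] F [-1.4  1.3 -1.9] T [ 0.009 -0.014 -0.008] w 13.0 g 39.34232532978058 j [-0.21  0.17 -0.21  1.2   0.   -0.34]
```

View pics/g2.png

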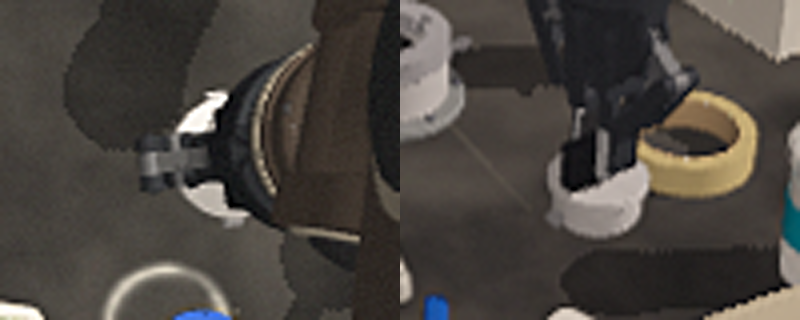

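The cap is lifted clear and held upright by its bar, visible in the right panel at (600,190). Underside ≈ TCP z − 35 mm. Carrying it over the mouth.

```bash
python3 -m handwheel '[[0,0,0,0,30,0,255],[0,0,0,1,70,0,255],[0,0,0,2,110,0,255],[0,0,0,3,150,0,255],[0,0,0,4,190,0,255],[0,0,0,5,230,0,255],[0,0,0,5,265,0,255],[0,0,0,5,290,0,255],[0,0,0,5,305,0,255],[0,0,0,5,305,0,255]]' >/dev/null; python3 -m handwheel '[[0,0,0,0,0,0,255],[0,0,0,0,0,0,255],[0,0,0,0,0,-10,255],[0,0,0,0,0,-20,255],[0,0,0,0,0,-30,255],[0,0,0,0,0,-30,255],[0,0,0,0,0,-30,255]]' >/dev/null; python3 st.py
python3 - <<'E'
from h import *
a=capture("top");b=capture("scene")
z=lambda im,u,v:cv2.resize(im[v-40:v+40,u-50:u+50],(400,320),interpolation=cv2.INTER_CUBIC)
cv2.imwrite("pics/g3.png",np.hstack([z(a,219,218),z(b,257,185)])[:,:,::-1])
E
```

```text
6.7 p [531.3 193.7 103.7] yawY 97.56 z [-0.001 -0.    -1.   ] F [ 0.4  1.2 -0.7] T [0.004 0.001 0.016] w 13.3 g 39.44829761981964 j [ 0.35  0.23 -0.19  1.15 -0.    0.22]
```

View pics/g3.png

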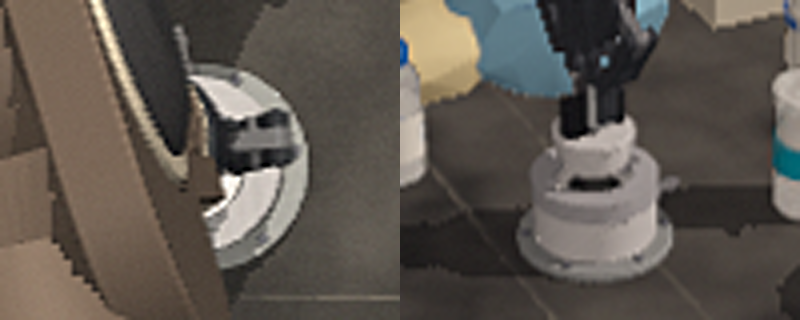

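The cap is centred over the mouth at (595,160) in the right panel. Descending slowly while watching the force.

```bash
python3 -m handwheel '[[0,0,0,0,0,-3,255],[0,0,0,0,0,-6,255],[0,0,0,0,0,-9,255],[0,0,0,0,0,-11,255],[0,0,0,0,0,-11,255]]' >/dev/null; python3 st.py;python3 -m handwheel '[[0,0,0,0,0,-2,255],[0,0,0,0,0,-4,255],[0,0,0,0,0,-4,255]]' >/dev/null; python3 st.py
```

```text
7.3 p [531.4 193.9  92.9] yawY 97.58 z [-0.001 -0.    -1.   ] F [ 0.1  0.1 -1.8] T [-0.014 -0.006 -0.03 ] w 13.0 g 39.471078515052795 j [ 0.35  0.24 -0.21  1.12  0.    0.22]
7.6 p [531.6 193.9  89. ] yawY 97.57 z [-0. -0. -1.] F [-0.5  0.3 -1.2] T [ 0.008 -0.002 -0.021] w 13.5 g 39.47084069252014 j [ 0.35  0.24 -0.22  1.12 -0.    0.22]
```

```bash
for i in 1 2; do python3 -m handwheel '[[0,0,0,0,0,-1,255],[0,0,0,0,0,-2,255],[0,0,0,0,0,-2,255]]' >/dev/null; python3 st.py; done
```

```text
7.9 p [531.6 193.9  87.2] yawY 97.57 z [-0. -0. -1.] F [ 0.5  0.6 -1.6] T [-0.013 -0.007 -0.025] w 13.4 g 39.47031497955322 j [ 0.35  0.24 -0.22  1.11 -0.    0.22]
8.2 p [531.6 193.9  85.2] yawY 97.58 z [-0. -0. -1.] F [ 1.1 -0.6 -1.5] T [ 0.008 -0.011 -0.04 ] w 12.9 g 39.47058141231537 j [ 0.35  0.24 -0.22  1.11  0.    0.22]
```

```bash
for i in 1 2 3; do python3 -m handwheel '[[0,0,0,0,0,-1,255],[0,0,0,0,0,-2,255],[0,0,0,0,0,-2,255]]' >/dev/null; python3 st.py; done
```

```text
8.5 p [531.8 194.   83.6] yawY 97.57 z [ 0.  0. -1.] F [-1.  -0.9  2. ] T [-0.011  0.15   0.014] w 13.5 g 39.78463053703308 j [ 0.35  0.24 -0.23  1.1   0.    0.22]
8.8 p [531.7 194.   81.5] yawY 97.58 z [ 0.  0. -1.] F [-1.5 -0.2  3.4] T [-0.092  0.265  0.004] w 13.5 g 39.966477155685425 j [ 0.35  0.24 -0.23  1.1   0.    0.22]
9.1 p [531.8 194.   79.4] yawY 97.57 z [ 0.  0. -1.] F [-1.7 -0.6  5.1] T [-0.1    0.295  0.008] w 13.2 g 40.18118619918823 j [ 0.35  0.24 -0.23  1.09  0.    0.22]
```

The force follows the spring curve, so the lugs are in the gaps. Underside ≈ TCP − 36.6. Pressing to about 38.7 mm.

```bash
python3 -m handwheel '[[0,0,0,0,0,-1,255],[0,0,0,0,0,-2,255],[0,0,0,0,0,-2,255]]' >/dev/null; python3 st.py; python3 -m handwheel '[[0,0,0,0,0,-1,255],[0,0,0,0,0,-2,255],[0,0,0,0,0,-2.2,255],[0,0,0,0,0,-2.2,255]]' >/dev/null; python3 st.py
```

```text
9.4 p [531.8 194.   77.4] yawY 97.58 z [ 0.  0. -1.] F [-2.3 -1.1  5.5] T [-0.157  0.365 -0.002] w 13.5 g 40.38269877433777 j [ 0.35  0.25 -0.24  1.09  0.    0.22]
9.8 p [531.8 194.   75.5] yawY 97.57 z [ 0.  0. -1.] F [-3.1 -0.8  6.8] T [-0.158  0.467 -0.007] w 13.1 g 40.55780053138733 j [ 0.35  0.25 -0.24  1.09 -0.    0.22]
```

```bash
python3 -m handwheel '[[0,0,0,0,0,-1,255],[0,0,0,0,0,-1,255],[0,0,0,0,0,-1,255]]' >/dev/null; python3 st.py; python3 -m handwheel '[[0,0,0,0,0,-0.8,255],[0,0,0,0,0,-0.8,255],[0,0,0,0,0,-0.8,255]]' >/dev/null; python3 st.py
```

```text
10.1 p [531.8 194.   74.6] yawY 97.57 z [ 0.001  0.    -1.   ] F [-1.8 -1.1  7.4] T [-0.239  0.583 -0.023] w 13.0 g 40.65535604953766 j [ 0.35  0.25 -0.24  1.08  0.    0.22]
10.4 p [531.8 194.   73.9] yawY 97.57 z [ 0.001  0.    -1.   ] F [-2.1 -0.7  7.8] T [-0.243  0.632 -0.003] w 13.3 g 40.72839617729187 j [ 0.35  0.25 -0.24  1.08 -0.    0.22]
```

About 38.9 mm. Turning clockwise in small steps.

```bash
python3 -m handwheel '[[0,0,-0.04,0,0,0,255],[0,0,-0.08,0,0,0,255],[0,0,-0.12,0,0,0,255],[0,0,-0.16,0,0,0,255],[0,0,-0.16,0,0,0,255]]' >/dev/null; python3 st.py
```

```text
10.9 p [532.6 194.3  74.3] yawY 88.35 z [ 0.002  0.001 -1.   ] F [-0.5  0.1  6.8] T [-0.051  0.215 -0.034] w 13.2 g 40.80799698829651 j [ 0.35  0.25 -0.24  1.08 -0.    0.38]
```

```bash
python3 -m handwheel '[[0,0,-0.05,0,0,0,255],[0,0,-0.1,0,0,0,255],[0,0,-0.15,0,0,0,255],[0,0,-0.2,0,0,0,255],[0,0,-0.25,0,0,0,255],[0,0,-0.3,0,0,0,255],[0,0,-0.35,0,0,0,255],[0,0,-0.4,0,0,0,255],[0,0,-0.4,0,0,0,255]]' >/dev/null; python3 st.py;python3 -m handwheel '[[0,0,-0.05,0,0,0,255],[0,0,-0.1,0,0,0,255],[0,0,-0.15,0,0,0,255],[0,0,-0.2,0,0,0,255],[0,0,-0.25,0,0,0,255],[0,0,-0.3,0,0,0,255],[0,0,-0.35,0,0,0,255],[0,0,-0.4,0,0,0,255],[0,0,-0.4,0,0,0,255]]' >/dev/null; python3 st.py
```

```text
11.8 p [532.9 194.4  74.4] yawY 65.43 z [ 0.003  0.001 -1.   ] F [-0.2  0.4  7.9] T [-0.029  0.036 -0.116] w 13.3 g 40.799440741539 j [ 0.35  0.25 -0.24  1.08 -0.    0.78]
12.7 p [532.9 194.3  74.4] yawY 42.5 z [ 0.003  0.001 -1.   ] F [ 0.2 -0.7  7.5] T [-0.089  0.015 -0.013] w 13.3 g 40.79917252063751 j [ 0.35  0.25 -0.24  1.08 -0.    1.18]
```

```bash
python3 -m handwheel '[[0,0,-0.05,0,0,0,255],[0,0,-0.1,0,0,0,255],[0,0,-0.15,0,0,0,255],[0,0,-0.2,0,0,0,255],[0,0,-0.25,0,0,0,255],[0,0,-0.3,0,0,0,255],[0,0,-0.35,0,0,0,255],[0,0,-0.4,0,0,0,255]]' >/dev/null; python3 st.py;for i in 1 2 3; do python3 -m handwheel '[[0,0,-0.03,0,0,0,255],[0,0,-0.03,0,0,0,255]]' >/dev/null; python3 st.py; done
```

```text
13.5 p [532.9 194.3  74.4] yawY 19.54 z [ 0.003  0.001 -1.   ] F [ 0.2 -0.8  8. ] T [-0.096  0.054  0.079] w 13.3 g 40.80868363380432 j [ 0.35  0.25 -0.24  1.08 -0.    1.58]
13.7 p [532.9 194.3  74.4] yawY 17.9 z [ 0.003  0.001 -1.   ] F [ 0.5 -0.5  7. ] T [-0.133  0.039 -0.042] w 13.5 g 40.8102947473526 j [ 0.35  0.25 -0.24  1.08 -0.    1.61]
13.9 p [532.9 194.3  74.4] yawY 16.18 z [ 0.003  0.001 -1.   ] F [-0.2 -0.4  8.1] T [-0.074  0.021 -0.015] w 13.4 g 40.80611228942871 j [ 0.35  0.25 -0.24  1.08 -0.    1.64]
14.1 p [532.6 194.3  74.4] yawY 14.48 z [ 0.002  0.001 -1.   ] F [-0.6 -1.   7.9] T [-0.203  0.201  0.14 ] w 13.0 g 40.92426359653473 j [ 0.35  0.25 -0.24  1.08 -0.    1.67]
```

```bash
for i in 1 2; do python3 -m handwheel '[[0,0,-0.02,0,0,0,255],[0,0,-0.02,0,0,0,255]]' >/dev/null; python3 st.py; done
```

```text
14.3 p [532.  194.2  74.3] yawY 13.36 z [ 0.001  0.001 -1.   ] F [-2.6 -1.5  9.6] T [-0.202  0.62   0.285] w 12.8 g 41.11763298511505 j [ 0.35  0.25 -0.24  1.08  0.    1.69]
14.5 p [531.9 194.2  74.3] yawY 12.27 z [ 0.001  0.    -1.   ] F [-3.5 -1.1 10.3] T [-0.29   0.698  0.688] w 13.0 g 42.41722047328949 j [ 0.35  0.25 -0.24  1.08  0.    1.71]
```

The stop is reached at 85° with the torque risen to 0.69. Easing back about 1.4° and letting the cap rise.

```bash
python3 -m handwheel '[[0,0,0.025,0,0,0,255],[0,0,0.025,0,0,0,255]]' >/dev/null; python3 st.py;  python3 -m handwheel '[[0,0,0,0,0,1,255],[0,0,0,0,0,2,255],[0,0,0,0,0,3,255],[0,0,0,0,0,3,255]]' >/dev/null; python3 st.py; python3 -m handwheel '[[0,0,0,0,0,0.7,255],[0,0,0,0,0,1.4,255],[0,0,0,0,0,1.4,255]]' >/dev/null; python3 st.py
```

```text
14.7 p [531.9 194.2  74.1] yawY 13.67 z [ 0.001  0.001 -1.   ] F [-2.7 -0.3  7.2] T [-0.122  0.563  0.037] w 13.0 g 40.83210289478302 j [ 0.35  0.25 -0.24  1.08  0.    1.68]
15.1 p [532.  194.2  76.9] yawY 13.65 z [ 0.001  0.001 -1.   ] F [-1.  -0.6  6.3] T [-0.053  0.41  -0.008] w 12.8 g 40.55468738079071 j [ 0.35  0.25 -0.24  1.09  0.    1.68]
15.4 p [532.  194.2  78.1] yawY 13.64 z [ 0.001  0.001 -1.   ] F [-2.  -0.6  5.3] T [-0.039  0.331  0.002] w 13.4 g 40.462605357170105 j [ 0.35  0.24 -0.23  1.09  0.    1.68]
```

```bash
for i in 1 2; do python3 -m handwheel '[[0,0,0,0,0,1,255],[0,0,0,0,0,1,255],[0,0,0,0,0,1,255]]' >/dev/null; python3 st.py; done
```

```text
15.7 p [531.9 194.2  78.9] yawY 13.64 z [ 0.  0. -1.] F [-0.7 -0.3  4.8] T [0.137 0.21  0.021] w 13.7 g 40.391045808792114 j [ 0.35  0.24 -0.23  1.09  0.    1.68]
16.0 p [531.9 194.2  79.5] yawY 13.64 z [ 0.  0. -1.] F [0.4 1.7 0.8] T [ 0.401 -0.273 -0.02 ] w 13.2 g 40.07439851760864 j [ 0.35  0.24 -0.23  1.09  0.    1.68]
```

The force dropped sharply, so the lugs are against the pocket tops. Releasing and retreating.

```bash
python3 -m handwheel '[[0,0,0,0,0,0,200],[0,0,0,0,0,0,170],[0,0,0,0,0,0,135],[0,0,0,0,0,0,135],[0,0,0,0,0,0,135]]' >/dev/null; python3 st.py
python3 -m handwheel '[[0,0,0,0,0,10,135],[0,0,0,0,0,30,135],[0,0,0,0,0,60,135],[0,0,0,0,0,100,135],[0,0,0,0,0,140,135],[0,0,0,0,0,170,135],[0,0,0,-40,0,170,135],[0,0,0,-90,0,170,135],[0,0,0,-140,0,170,135],[0,0,0,-180,0,170,135]]' >/dev/null
python3 -m handwheel '[[0,0,0,-40,0,0,135],[0,0,0,-80,0,0,135],[0,0,0,-80,0,0,135]]' >/dev/null; python3 st.py
python3 - <<'E'
from h import *
a=capture("top");b=capture("scene")
z=lambda im,u,v:cv2.resize(im[v-30:v+30,u-40:u+40],(400,300),interpolation=cv2.INTER_CUBIC)
top=np.hstack([z(a,219,218),z(b,257,190)]);bot=np.hstack([cv2.resize(a,(400,300)),cv2.resize(b,(400,300))])
cv2.imwrite("pics/end.png",np.vstack([top,bot])[:,:,::-1])
E
```

```text
16.5 p [531.7 193.9  79.7] yawY 13.63 z [-0. -0. -1.] F [-0.1  0.1 -0.4] T [-0.044  0.029  0.038] w 39.6 g 0.0 j [ 0.35  0.24 -0.23  1.1  -0.    1.68]
17.8 p [268.2 193.3 251.2] yawY 13.79 z [ 0.001  0.001 -1.   ] F [ 0.4  0.7 -0.1] T [ 0.037 -0.029 -0.038] w 39.9 g 0.0 j [ 0.62 -0.24 -0.34  1.47  0.    1.95]
```

View pics/end.png

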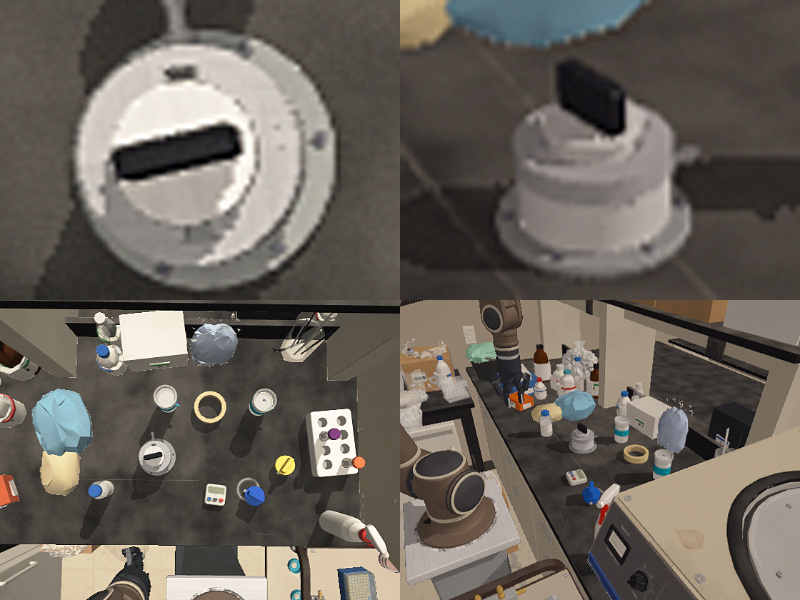

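The cap is seated level in the housing, with its bar at about −77° (84° clockwise from the gap, which shows at (180,72) in the top-left panel). Everything else is where it was. The arm is clear, so I'm handing in.

```bash
python3 -c "
from h import *
print(manip.sign_off())"
```

```text
the job is handed in; nothing more can be done
None
```

The job is handed in at about 18 s: the cap went in with its lugs in the gaps, turned clockwise until it met the stop (84–85°) and sprang up into its lock, with the gripper clear and the bystanders where they were; the torque rose to about 0.69 N m for a moment at the stop, before I eased off.

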